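Rebuild the chocolate fountain's tower

ROBOT

A 6-joint arm with a two-finger parallel gripper is mounted at the origin on a cart in front of the work surface, level with it; the furniture and walls round the work are solid. World frame = base frame: x ahead of the robot, y to its left, z up, the work surface at z = 0. Lengths are in mm, angles in rad, forces in N, time in s.
With the tool pointing down it reaches from about 300 to 775 mm from the base axis. Payload 14.6 kg.
Tool frame: the origin (TCP) lies midway between the tips of the shut fingers; the grasp point (between the pads) lies 19 mm behind it (manip.hold_point_z is the distance from the TCP to the grasp point, in mm); z points along the fingers, y is the direction in which the jaws open and shut (so a half turn about z gives the same grasp; the last joint's range is limited). The gripper opens to 94 mm and grips with 3 to 60 N. Pads are 16 mm wide; open, the fingers measure 119 mm over their backs; the gripper's body (75 mm by 177 mm) begins 78 mm behind the grasp point.
Start: joints at [1.12, 0.3, 1.521, -0, 1.321, -0.067], TCP at [205.942, 509.977, 179.846] pointing down, gripper open.
Joint ranges: [-3.03, 3.03], [-0.79, 2.21], [0.23, 2.52], [-1.04, 4.18], [0, 3.07], [-2.55, 2.55]. Speed limits (rad/s): [2.22, 2.22, 2.57, 3.14, 3.14, 3.14].

INTERFACE

Orientations are given as [roll, pitch, yaw] about the fixed x, y, z axes, in that order (R = Rz(yaw) Ry(pitch) Rx(roll)).
In Python, from cell import manip gives the robot as it stands.
- The arm moves only by the shell command python3 -m crank 'ROWS' [OPENING] [FORCE]. ROWS is JSON, a list of rows, each an object with "offset": the shift along the world's x, y, z in m, a list of three; "spin": the turn about the world's z in degrees. In form: [{"offset": [dx, dy, dz], "spin": spin}, ...]. A call has exactly 8 rows; each row is the pose to reach, as a shift and turn from the pose measured when the call began; what a row does not reach only later rows make up. A row lasts 1/12 s, in which the tool goes at most 41.7 mm and 7.16 degrees, less where a joint would pass 70% of its speed; a pose out of reach is approached as far as the arm can. A call with a gripper value outside its range is refused whole. OPENING is the opening, from 0 (shut) to 1 (fully open), set as the call begins (- or left out, the last holds). The fingers move at their own pace and stop on an object; FORCE is the grip in N (left out, the last holds). Time passes only in rows, so rows that repeat a pose let the fingers close, or fill a call up. It gives the time, the measured TCP pose, the force and the opening at its end, in the units of the state.
- manip.read_state(): the state, without advancing time (a new reading comes with each control period).
- manip.camera(name): name is "scene" or "top" or "wrist"; returns a dict with "pixels" (384x512x3 uint8, red, green, blue), "fx", "fy", "cx", "cy" (pixels), "k1" (the pictures are not rectified: a ray, as slopes to the right and down, at radius r is drawn at 1 + k1 r^2 times it, then the intrinsics apply), "extrinsics" (4x4, takes a point from world to camera coordinates); the wrist camera has in their place "hand_eye" (4x4, takes a point from camera to tool coordinates, whose origin is the TCP and whose axes are the flange's). Camera axes: x right, y down, z forward; pixel columns grow to the right and rows downward; lengths in mm; the calibration is good to about 2 mm. A picture is of the moment at which its call begins: read the wrist's pose just before it. There is no depth.
- manip.sign_off(): hands the job in, once; it reports no verdict.
Trained networks look in a picture, given as the dict that the camera call returned (one of the last four; its "shot" number tells which), for a name from the list of things; names that differ only in an ending like _2 or _b are one class to them, and where a whole thing is asked for, a point or a joint stands for the part that bears it (a point fixed in the world has none). Each returns a list of dicts, best first, with "conf" (0 to 1); they miss things now and then, are a little off and sometimes report something else, mostly with a low value. They report only what shows in the picture. A call takes as long as a camera call. They do not tell look-alikes from the thing itself.
- manip.search_frame(picture, name): "location" ([x, y, z] in mm, in world coordinates, good to about 4 mm: the middle of the surface that is visible of it).
- manip.masks_of(picture, name): "mask" (384x512 bool, what is visible of it).
The state is a dict: "clock": time; "joints": joint angles; "qd": joint speeds; "effort": joint torques, N m; "eef_pos": TCP position; "eef_rot": TCP orientation; "wrist_force": force on the tool from outside, world axes, zero at the start; "moment": the same for the moment, N m; "finger_gap": finger opening in mm.
Only numpy, scipy, OpenCV 4.12 (cv2) and the standard library are available. Lean on these libraries where they do the work, as an engineer would, in place of code of your own. Each camera call takes 0.05 s, during which the arm holds its last target. There are 200 camera calls.

TASK

The table-top chocolate fountain has been washed and its parts stand about the counter. Rebuild it on its base, lowering each part rather than letting it fall: the widest tier on the hub in the middle of the bowl, the middle-sized tier on that and the smallest on top, each straight and fully down on the collar below it, then the auger upright through the middle of the tower until it stands on the bottom. Leave the two cocoa tins and the pack of wafers where they are.

Things in the scene. Friction and masses are not known exactly. Their poses are not given: they have to be found in the camera images.
- fountain_base: Fountain base, fixed: black motor housing under a shallow pale steel bowl, 145 mm across, rim at 63 mm. Origin: centre of its underside, on the table. In the bowl's middle stands the hub, an upright collar: outer diameter 39, bore 33, from the flat bowl floor (z = 46 mm) to z = 56. Fully home, the widest tier has its origin at z = 46 here; so has the auger, its foot on the floor inside the bore.
- tier_large: Widest tier, pale steel, loose: canopy 104 mm across (like a mushroom) on a tube open end to end. Origin: centre of underside, z up, 44 mm high. Below: socket, bore 43, outer 50, 10 mm deep; it drops over a 39 mm collar (2 mm play all round). Canopy meets the neck at z = 21; neck z 21 to 44, outer 39, bore 33: grasp here. Next tier fully down on it: origin 34 mm above this one. 0.1-0.2 kg.
- tier_middle: Middle-sized pale steel tier, loose: just like tier_large (same origin, heights, socket and 39 mm neck) but with a canopy 82 mm across. 0.1 to 0.2 kg.
- tier_small: Smallest pale steel tier, loose: just like tier_large (same origin, heights, socket and 39 mm neck) but with a canopy 62 mm across. About 0.1 kg.
- auger: Auger (metal screw), loose, standing upright on its foot; falls if knocked. Foot and screw 26 mm across up to 108 mm, then a plain round grip 16 mm across from z = 110 to its top at 148. Origin: centre of the foot's underside, z up. In the finished tower its grip stands out of the top collar (whose rim is at z = 112 of the auger); play in the bore 3.5 mm all round. About 0.1 kg.
- red_tin: Bystander: round red cocoa tin with a cream lid, 64 mm across, 64 mm high, loose. Origin: centre of its underside.
- green_tin: Bystander: round green cocoa tin with a cream lid, 64 mm across, 64 mm high, loose. Origin: centre of its underside.
- wafer_pack: Bystander: flat yellow pack of filled wafers, 46 x 96 x 22 mm (x, y, z), loose. Origin: centre of its underside.
Things that resemble listed ones, but are neither listed nor needed, are in the scene too. Leave any pink or yellow look-alike of the tier_small alone.

How it is judged:
By the outcome, as a careful person would: the job done as asked, in the order asked, and still so for the second after the job is handed in, with the robot touching nothing.
It also fails if it takes over 99 s, if anything falls off the work surface, if the arm or the gripper's body presses on something with over 40 N, if the wrist force passes 120 N, or if a joint passes its speed limit or range.

## Working session

There is one attempt and no reset: what is moved stays moved. The work goes in short steps, Python scripts to look and compute and a shell command to move; the robot and the scene stay as the last step left them, time stands still between calls to the robot, and variables do not carry over. Pictures are saved under pics/ and viewed, about 12 in all and at most 16, crops included, and the job is handed in when it is done.

```bash
ls; mkdir -p pics; cat > h.py <<'E'
from cell import manip
import numpy as np, cv2
def save(p,n,crop=None,s=1):
    a=p["pixels"][:,:,::-1]
    if crop: a=a[crop[1]:crop[3],crop[0]:crop[2]]
    a=cv2.resize(a,None,fx=s,fy=s,interpolation=cv2.INTER_CUBIC) if s!=1 else a
    cv2.imwrite("pics/"+n,a)
def rot(e):
    from scipy.spatial.transform import Rotation as R
    return R.from_euler('xyz',e).as_matrix()
def w2c(p,st=None):
    if "extrinsics" in p: return np.array(p["extrinsics"])
    T=np.eye(4);T[:3,:3]=rot(st["eef_rot"]);T[:3,3]=st["eef_pos"]
    return np.linalg.inv(T@np.array(p["hand_eye"]))
def proj(p,X,st=None):
    E=w2c(p,st);c=np.atleast_2d(X)@E[:3,:3].T+E[:3,3]
    s=c[:,:2]/c[:,2:];r=(s**2).sum(1,keepdims=True);s=s*(1+p["k1"]*r)
    return s*[p["fx"],p["fy"]]+[p["cx"],p["cy"]]
def unproj(p,uv,z,st=None):
    uv=np.atleast_2d(np.array(uv,float))
    K=np.array([[p["fx"],0,p["cx"]],[0,p["fy"],p["cy"]],[0,0,1.]])
    d=(uv-[p["cx"],p["cy"]])/[p["fx"],p["fy"]];s=d.copy()
    for _ in range(30): s=d/(1+p["k1"]*(s**2).sum(1,keepdims=True))
    E=w2c(p,st);D=np.c_[s,np.ones(len(s))]@E[:3,:3];o=-E[:3,:3].T@E[:3,3]
    return o+D*((z-o[2])/D[:,2:])
E
python3 - <<'E'
from h import *
print(manip.read_state())
for n in ("top","scene"):
    p=manip.camera(n);save(p,n+"0.png",s=1.5)
    E=w2c(p);print(n,-E[:3,:3].T@E[:3,3],p["fx"],p["k1"])
    for o in "fountain_base tier_large tier_middle tier_small auger red_tin green_tin wafer_pack".split():
        for d in manip.search_frame(p,o): print(o,np.round(d["location"]),round(d["conf"],2),np.round(proj(p,d["location"])[0]))
E
```

```text
pics
{'clock': 0.0, 'joints': array([ 1.12043303e+00,  3.00465838e-01,  1.52156486e+00,  3.36914805e-05,
        1.32070732e+00, -6.65900166e-02]), 'qd': array([-1.06916318e-03,  5.45702670e-05, -1.97427675e-03,  7.20433394e-05,
       -2.33975007e-03,  9.83264573e-04]), 'effort': array([ 2.31990671e-03, -5.31812668e+01, -3.52729547e+01,  7.09124445e-02,
        2.44874088e-02, -1.19656715e-04]), 'eef_pos': array([205.79556264, 509.7379032 , 179.29609969]), 'eef_rot': array([-3.14045200e+00, -1.08775015e-04,  2.75781095e+00]), 'wrist_force': array([ 0.32449934, -0.50135056, -0.25501947]), 'moment': array([-0.04162767,  0.02070425, -0.00355089]), 'finger_gap': 94.37353308999398}
top [ 288.70416879  -26.55977824 1243.69493015] 406.3780747359001 -0.025642500607922263
fountain_base [ 533. -179.   45.] 0.78 [299. 181.]
tier_large [623. 141.  18.] 0.6 [195. 154.]
tier_middle [525. 315.  20.] 0.82 [137. 184.]
tier_middle [623. 141.  16.] 0.67 [195. 154.]
tier_small [355. 211.  17.] 0.81 [169. 241.]
tier_small [334. 123.  18.] 0.73 [198. 248.]
tier_small [568.  11.  19.] 0.5 [237. 171.]
red_tin [393. 318.  59.] 0.89 [130. 226.]
green_tin [ 405. -399.   61.] 0.91 [375. 223.]
green_tin [ 532. -182.   45.] 0.45 [300. 182.]
wafer_pack [ 330. -284.   22.] 0.7 [334. 249.]
scene [ -99.01705788 -876.17867665  795.63485917] 475.658016151064 -0.10688566726359638
fountain_base [ 529. -191.   48.] 0.77 [305. 206.]
tier_large [619. 120.  18.] 0.69 [261. 151.]
tier_large [ 327. -302.   23.] 0.52 [266. 276.]
tier_middle [527. 312.  18.] 0.47 [203. 135.]
tier_small [569.   0.  18.] 0.78 [271. 175.]
tier_small [330. 213.  11.] 0.52 [162. 171.]
auger [436. 144. 104.] 0.7 [203. 142.]
auger [567.   1.  18.] 0.68 [271. 175.]
red_tin [384. 311.  47.] 0.93 [162. 141.]
green_tin [ 396. -414.   63.] 0.82 [326. 280.]
wafer_pack [ 328. -302.   24.] 0.86 [266. 275.]
```

View pics/top0.png

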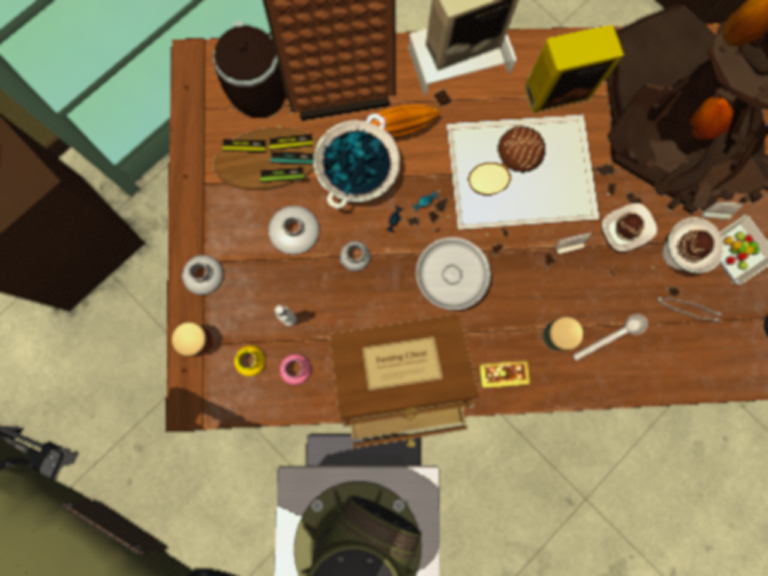

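View pics/scene0.png

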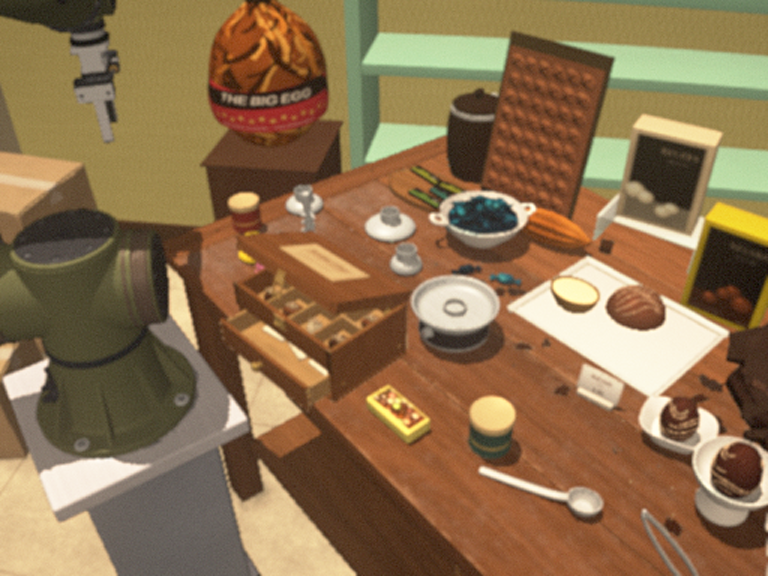

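Candidates in the top picture (full-resolution pixels):
- Steel tier (196,153), canopy about 100 mm: tier_large.
- Steel tier (135,183), about 80 mm: tier_middle.
- Steel tier (236,170), about 60 mm: tier_small.
- Yellow (166,240) and pink (197,246) rings are look-alikes, to be left alone.
- The auger stands at (190,211), the base is at (302,182), and there is a wooden chest at (270,245).

Next I'll check the sizes and look at a close crop.

```bash
python3 - <<'E'
from h import *
p=manip.camera("top");save(p,"crop1.png",(110,125,340,270),3.4)
for o in "fountain_base tier_large tier_middle tier_small auger".split():
    for d in manip.masks_of(p,o):
        m=d["mask"].astype(np.uint8);c=max(cv2.findContours(m,0,2)[0],key=cv2.contourArea)
        if len(c)<5: continue
        e=cv2.fitEllipse(c);z={"fountain_base":63,"auger":70}.get(o,12)
        q=unproj(p,[e[0],(e[0][0]+e[1][0]/2,e[0][1]),(e[0][0]+e[1][1]/2,e[0][1])],z)
        print(o,round(d["conf"],2),np.round(e[0],1),np.round(e[1],1),np.round(q[0]),2*np.round(np.linalg.norm(q[1:]-q[0],axis=1)))
s=manip.camera("scene")
for n,pp in(("top",p),("scene",s)): print(n,[np.round(unproj(pp,u,z)[0]) for u,z in ((( 302,183) if n=="top" else (303,204),46),)])
# chest heights: lid corners in both views (full-res px), triangulate
def ray(pp,u):
    a=unproj(pp,u,0)[0];b=unproj(pp,u,300)[0];return a,b-a
for t,u in (((222,221),(162,156)),((309,212),(273,198)),((320,266),(216,217))):
    a,d=ray(p,t);b,e=ray(s,u)
    k=np.linalg.lstsq(np.c_[d,-e],b-a,rcond=None)[0];print("lid",np.round(a+d*k[0]),np.round(b+e*k[1]))
E
```

```text
fountain_base 0.86 [300.9 182.1] [46.6 47.8] [ 527. -182.   63.] [140. 142.]
tier_large 0.63 [195.3 153.6] [30.9 33. ] [625. 141.  12.] [ 96. 102.]
tier_large 0.24 [301.2 182. ] [47.6 48.4] [ 537. -189.   12.] [148. 150.]
tier_middle 0.95 [135.1 183.1] [24.8 25.5] [530. 323.  12.] [76. 78.]
tier_middle 0.59 [335.  249.5] [17.6 39.7] [ 330. -289.   12.] [ 54. 122.]
tier_small 0.82 [165.9 240.2] [18.4 19.6] [356. 221.  12.] [56. 58.]
tier_small 0.76 [196.  245.6] [18.9 19.9] [340. 130.  12.] [56. 60.]
tier_small 0.75 [134.5 183. ] [24.9 25.9] [530. 325.  12.] [76. 80.]
tier_small 0.47 [235.5 170.3] [18.1 19.5] [573.  15.  12.] [56. 60.]
auger 0.46 [190.1 210.4] [ 7.5 13.8] [439. 143.  70.] [22. 40.]
top [array([ 527., -187.,   46.])]
scene [array([ 534., -179.,   46.])]
lid [400.  44. 157.] [286.  84. 148.]
lid [ 430. -195.  124.] [ 427. -194.  123.]
lid [ 282. -216.  158.] [ 266. -209.  157.]
```

View pics/crop1.png

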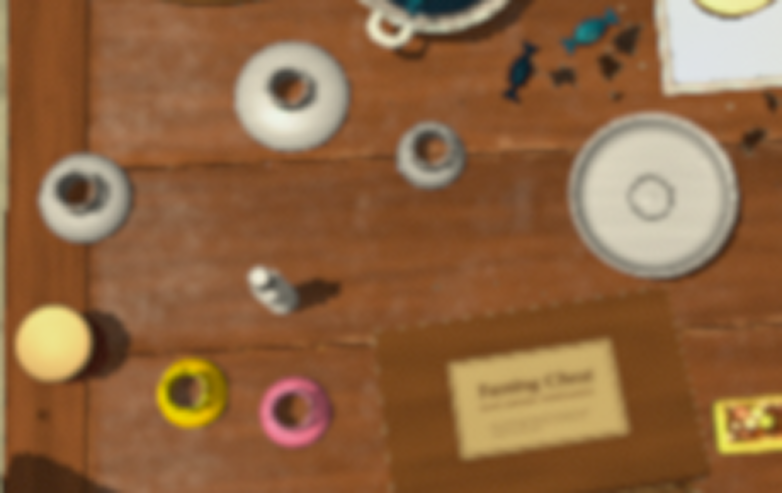

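The crop shows steel tiers at crop pixels (292,95) large, (85,197) middle and (430,153) small. The auger is at (272,285) and the hub at (652,197). The yellow (190,390) and pink (295,410) rings are decoys. The chosen first target is the large one, whose 102 mm canopy matches. Now moving to hover over it.

```bash
python3 -m crank '[{"offset":[0.1,-0.09,0.03],"spin":0},{"offset":[0.2,-0.18,0.06],"spin":0},{"offset":[0.3,-0.27,0.07],"spin":0},{"offset":[0.4,-0.37,0.07],"spin":0},{"offset":[0.4,-0.37,0.07],"spin":0},{"offset":[0.4,-0.37,0.07],"spin":0},{"offset":[0.4,-0.37,0.07],"spin":0},{"offset":[0.4,-0.37,0.07],"spin":0}]'
python3 -m crank '[{"offset":[0.15,-0.13,0.0],"spin":0},{"offset":[0.15,-0.13,0.0],"spin":0},{"offset":[0.15,-0.13,0.0],"spin":0},{"offset":[0.15,-0.13,0.0],"spin":0},{"offset":[0.15,-0.13,0.0],"spin":0},{"offset":[0.15,-0.13,0.0],"spin":0},{"offset":[0.15,-0.13,0.0],"spin":0},{"offset":[0.15,-0.13,0.0],"spin":0}]'
python3 - <<'E'
from h import *
st=manip.read_state();p=manip.camera("wrist");save(p,"w1.png");print(st["eef_pos"],st["eef_rot"],np.round(p["hand_eye"],2),p["fx"],p["k1"])
for o in ["tier_large"]:
    for d in manip.search_frame(p,o): print(o,np.round(d["location"]),round(d["conf"],2),np.round(proj(p,d["location"],st)[0]))
E
```

```text
clock: 1.92
eef_pos: [449.7, 285.1, 227.2]
eef_rot: [3.141, 0.0, 2.758]
wrist_force: [-0.1, 0.9, 0.4]
finger_gap: 94.4
clock: 2.58
eef_pos: [599.3, 155.5, 227.1]
eef_rot: [3.141, -0.0, 2.758]
wrist_force: [0.1, 0.7, -0.3]
finger_gap: 93.9
[599.25148702 155.49671189 227.05533137] [ 3.14129837e+00 -2.51049611e-04  2.75782983e+00] [[   0.     -0.97   -0.25   72.96]
 [   1.      0.      0.      0.65]
 [  -0.     -0.25    0.97 -205.04]
 [   0.      0.      0.      1.  ]] 265.79629449312074 -0.053614093015043135
tier_large [625. 146.  16.] 0.92 [257. 185.]
```

View pics/w1.png

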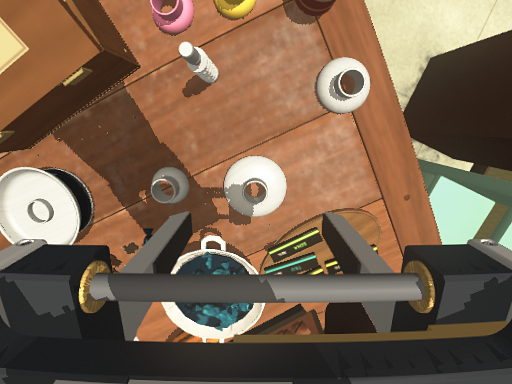

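The wrist view shows the large tier at (255,187), small at (168,186), middle at (345,86), auger at (200,62) and hub at (41,210). I'll go in close above the large tier.

```bash
cat >> h.py <<'E'
from scipy.optimize import minimize
from scipy.ndimage import map_coordinates
def fit(p,st,circ,xy,span=10):
    g=cv2.GaussianBlur(p["pixels"].mean(2),(0,0),0.7)
    t=np.linspace(0,2*np.pi,120,endpoint=False);u=np.c_[np.cos(t),np.sin(t)]
    def I(c,r,z):
        uv=proj(p,np.c_[c+r*u,np.full(120,z)],st);return map_coordinates(g,[uv[:,1],uv[:,0]],order=1,mode='nearest')
    def sc(c): return -sum(np.abs(I(c,r+1,z)-I(c,r-1,z)).mean() for r,z in circ)
    xy=np.array(xy,float)
    G=[xy+[a,b] for a in np.arange(-span,span+.1,1) for b in np.arange(-span,span+.1,1)]
    c=min(G,key=sc);r=minimize(sc,c,method="Nelder-Mead",options=dict(initial_simplex=[c,c+[1,0],c+[0,1]]))
    return r.x,-r.fun
def look(name,circ,xy,pic=None,crop=None,s=3):
    st=manip.read_state();p=manip.camera("wrist");c,f=fit(p,st,circ,xy)
    T=st["eef_pos"];print(name,"fit",np.round(c,1),round(f,1),"tcp",np.round(T,1),"yaw",round(st["eef_rot"][2],3),"d",np.round(c-T[:2],1),"F",np.round(st["wrist_force"],1),"t",round(st["clock"],1),"gap",round(st["finger_gap"],1))
    for k in range(2):
        print(" single",np.round(fit(p,st,[circ[k%len(circ)]],c,4)[0],1))
    if pic:
        q=dict(p);a=p["pixels"].copy();a=cv2.resize(a,None,fx=s,fy=s,interpolation=cv2.INTER_CUBIC)
        for r,z in circ:
            t=np.linspace(0,2*np.pi,60);uv=proj(p,np.c_[c[0]+r*np.cos(t),c[1]+r*np.sin(t),np.full(60,z)],st)
            cv2.polylines(a,[np.round((uv+.5)*s-.5).astype(int)],True,(255,0,0),1)
        uv=proj(p,[c[0],c[1],circ[0][1]],st)[0]*s
        x,y=int(np.clip(uv[0]-300,0,512*s-600)),int(np.clip(uv[1]-220,0,384*s-440))
        cv2.imwrite("pics/"+pic,a[y:y+440,x:x+600,::-1])
    return c,p,st
E
python3 -m crank '[{"offset":[0.01,-0.005,-0.04],"spin":0},{"offset":[0.02,-0.01,-0.08],"spin":0},{"offset":[0.026,-0.012,-0.117],"spin":0},{"offset":[0.026,-0.012,-0.117],"spin":0},{"offset":[0.026,-0.012,-0.117],"spin":0},{"offset":[0.026,-0.012,-0.117],"spin":0},{"offset":[0.026,-0.012,-0.117],"spin":0},{"offset":[0.026,-0.012,-0.117],"spin":0}]'
python3 - <<'E'
from h import *
look("large",[(19.5,44),(16.5,44)],(625,143),"w2.png")
E
```

```text
clock: 3.35
eef_pos: [625.7, 144.7, 113.3]
eef_rot: [3.139, 0.004, 2.76]
wrist_force: [-0.2, -0.1, 0.2]
finger_gap: 94.2
large fit [628.7 141.7] 84.5 tcp [625.7 144.7 113.3] yaw 2.76 d [ 3. -3.] F [-0.2 -0.1  0.2] t 3.4 gap 94.2
 single [625.  142.9]
 single [628.3 141.7]
```

View pics/w2.png

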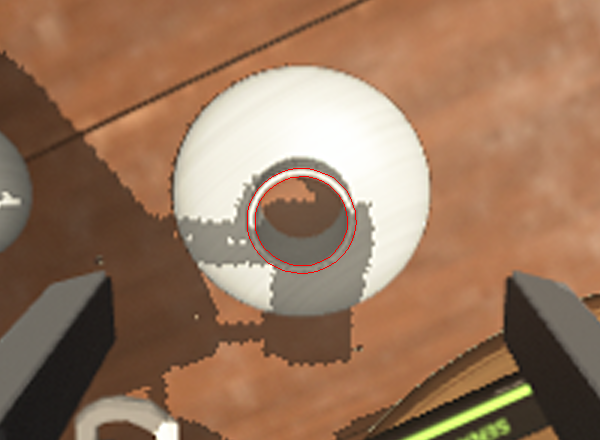

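The red circles sit right on the neck rim, so the fit at (628.7,141.7) is good. Descending and checking once more.

```bash
python3 -m crank '[{"offset":[0.003,-0.003,-0.03],"spin":0},{"offset":[0.003,-0.003,-0.06],"spin":0},{"offset":[0.003,-0.003,-0.08],"spin":0},{"offset":[0.003,-0.003,-0.087],"spin":0},{"offset":[0.003,-0.003,-0.087],"spin":0},{"offset":[0.003,-0.003,-0.087],"spin":0},{"offset":[0.003,-0.003,-0.087],"spin":0},{"offset":[0.003,-0.003,-0.087],"spin":0}]'
python3 - <<'E'
from h import *
look("large",[(19.5,44),(16.5,44)],(628,142))
E
```

```text
clock: 4.07
eef_pos: [629.4, 141.7, 27.6]
eef_rot: [3.138, 0.005, 2.76]
wrist_force: [0.6, 0.4, 0.7]
finger_gap: 94.2
large fit [628.6 141.5] 114.5 tcp [629.4 141.7  27.6] yaw 2.76 d [-0.7 -0.2] F [0.6 0.4 0.7] t 4.1 gap 94.2
 single [623.8 143.2]
 single [628.4 141.6]
```

```bash
python3 -m crank '[{"offset":[-0.0007,0,-0.002],"spin":0},{"offset":[-0.0007,0,-0.002],"spin":0},{"offset":[-0.0007,0,-0.002],"spin":0},{"offset":[-0.0007,0,-0.002],"spin":0},{"offset":[-0.0007,0,-0.002],"spin":0},{"offset":[-0.0007,0,-0.002],"spin":0},{"offset":[-0.0007,0,-0.002],"spin":0},{"offset":[-0.0007,0,-0.002],"spin":0}]' 0 25
python3 -m crank '[{"offset":[0,0,0],"spin":0},{"offset":[0,0,0.01],"spin":0},{"offset":[0,0,0.04],"spin":0},{"offset":[0,0,0.08],"spin":0},{"offset":[0,0,0.12],"spin":0},{"offset":[0,0,0.12],"spin":0},{"offset":[0,0,0.12],"spin":0},{"offset":[0,0,0.12],"spin":0}]'
python3 - <<'E'
from h import *
st=manip.read_state();z=st["eef_pos"][2]+18;look("held",[(19.5,z),(16.5,z)],st["eef_pos"][:2])
E
```

```text
clock: 4.78
eef_pos: [628.5, 141.7, 25.2]
eef_rot: [3.138, 0.005, 2.76]
wrist_force: [-0.3, -0.2, 0.4]
finger_gap: 44.0
clock: 5.45
eef_pos: [628.2, 141.6, 145.1]
eef_rot: [3.138, 0.005, 2.76]
wrist_force: [-0.5, -0.1, -0.6]
finger_gap: 0.6
held fit [638.1 156.9] 41.8 tcp [628.2 141.6 145.1] yaw 2.76 d [ 9.8 15.2] F [-0.5 -0.1 -0.6] t 5.5 gap 0.6
 single [637.5 161.3]
 single [640.5 157.2]
```

The gap was still 44 mm and closing when I lifted, so the fingers missed. They need longer to close. Checking the tier.

```bash
python3 -m crank '[{"offset":[0,0,0],"spin":0},{"offset":[0,0,0],"spin":0},{"offset":[0,0,0],"spin":0},{"offset":[0,0,0],"spin":0},{"offset":[0,0,0],"spin":0},{"offset":[0,0,0],"spin":0},{"offset":[0,0,0],"spin":0},{"offset":[0,0,0],"spin":0}]' 1
python3 - <<'E'
from h import *
look("large",[(19.5,44),(16.5,44)],(628,142),"w3.png")
E
```

```text
clock: 6.17
eef_pos: [628.0, 141.6, 144.3]
eef_rot: [3.139, 0.003, 2.76]
wrist_force: [0.0, 0.4, 0.1]
finger_gap: 50.6
large fit [628.6 141.7] 88.8 tcp [628.  141.6 144.3] yaw 2.76 d [0.7 0.1] F [0.  0.4 0.1] t 6.2 gap 50.6
 single [625.6 142.7]
 single [628.5 141.7]
```

View pics/w3.png

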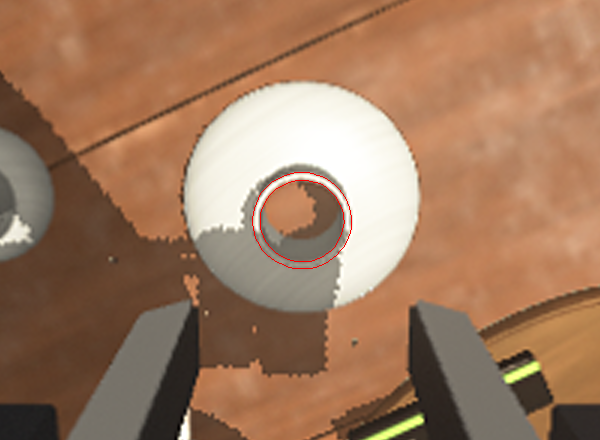

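The tier is unmoved, still upright at (628.6,141.7). The fingers move at about 75 mm/s, so I'll go in with a 0.6 opening.

```bash
python3 -m crank '[{"offset":[0.0005,0,-0.03],"spin":0},{"offset":[0.0005,0,-0.06],"spin":0},{"offset":[0.0005,0,-0.09],"spin":0},{"offset":[0.0005,0,-0.11],"spin":0},{"offset":[0.0005,0,-0.119],"spin":0},{"offset":[0.0005,0,-0.119],"spin":0},{"offset":[0.0005,0,-0.119],"spin":0},{"offset":[0.0005,0,-0.119],"spin":0}]' 0.6
python3 -m crank '[{"offset":[0,0,0],"spin":0},{"offset":[0,0,0],"spin":0},{"offset":[0,0,0],"spin":0},{"offset":[0,0,0],"spin":0},{"offset":[0,0,0],"spin":0},{"offset":[0,0,0],"spin":0},{"offset":[0,0,0],"spin":0},{"offset":[0,0,0],"spin":0}]' 0 25
```

```text
clock: 6.88
eef_pos: [629.4, 141.8, 27.1]
eef_rot: [3.138, 0.006, 2.76]
wrist_force: [0.4, 0.1, 0.6]
finger_gap: 56.6
clock: 7.55
eef_pos: [629.4, 141.8, 27.1]
eef_rot: [3.138, 0.006, 2.76]
wrist_force: [1.1, -0.0, -0.1]
finger_gap: 6.3
```

```bash
python3 - <<'E'
from h import *
p=manip.camera("wrist");save(p,"w4.png",(140,100,400,300),2.5)
s=manip.camera("scene");
a=cv2.resize(s["pixels"][70:230,150:380,::-1],None,fx=3,fy=3,interpolation=cv2.INTER_CUBIC);cv2.imwrite("pics/s4.png",a)
print(manip.read_state()["finger_gap"])
E
```

```text
0.8887589041982583
```

View pics/w4.png

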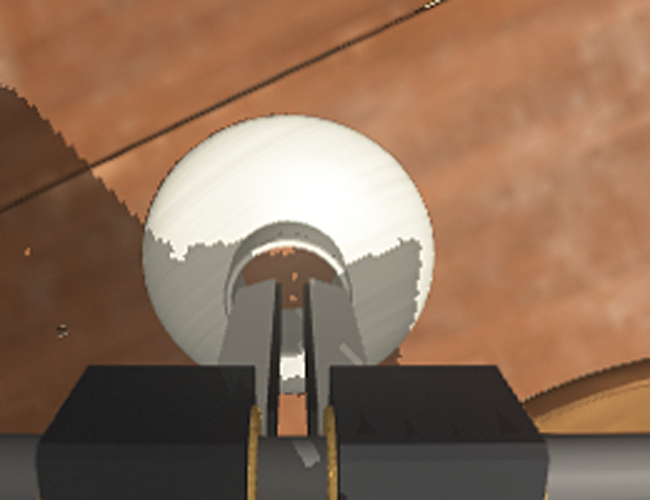

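View pics/s4.png

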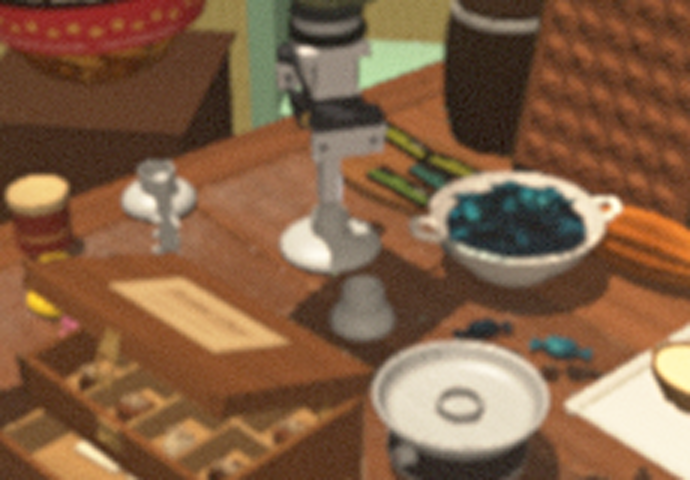

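```bash
python3 - <<'E'
from h import *
st=manip.read_state();s=manip.camera("scene");p=manip.camera("wrist")
R=rot(st["eef_rot"]);T=st["eef_pos"]
f=lambda q:R@np.array(q,float)+T
for n,X in (("tcp",T),("tcp-19",f([0,0,-19])),("rim",[628.6,141.7,44]),("rimfar",[628.6,141.7-19.5,44]),("neckbase",[628.6,141.7-19.5,21])):
    print(n,np.round((proj(s,X)[0]-[150,70])*3),np.round((proj(p,X,st)[0]-[140,100])*2.5))
for q in ([8,-12,0],[8,0,0],[8,-12,-14],[8,-12,-19]): print(q,np.round((proj(p,f(q),st)[0]-[140,100])*2.5))
for z in (30,37,44,51): print(z,fit(p,st,[(19.5,z),(16.5,z)],(628.6,141.7),6))
a=s["pixels"][125:165,235:285,::-1];a=cv2.resize(a,None,fx=12,fy=12,interpolation=cv2.INTER_CUBIC)
b=p["pixels"][165:255,210:310,::-1];b=cv2.resize(b,None,fx=5.33,fy=5.33,interpolation=cv2.INTER_CUBIC)
cv2.imwrite("pics/two.png",np.vstack([a[:300],cv2.resize(b,(600,540))[:300]]))
E
```

```text
tcp [328. 224.] [289. 283.]
tcp-19 [328. 208.] [289. 304.]
rim [327. 210.] [288. 299.]
rimfar [338. 218.] [228. 322.]
neckbase [338. 237.] [234. 295.]
[8, -12, 0] [252. 259.]
[8, 0, 0] [289. 259.]
[8, -12, -14] [249. 273.]
[8, -12, -19] [248. 279.]
30 (array([632.17278792, 140.39805531]), np.float64(64.20840566000575))
37 (array([630.45664954, 141.23455077]), np.float64(63.298726441828464))
44 (array([628.41105794, 141.56366836]), np.float64(68.78736672302269))
51 (array([626.62687768, 142.34776064]), np.float64(70.8804193975466))
```

View pics/two.png

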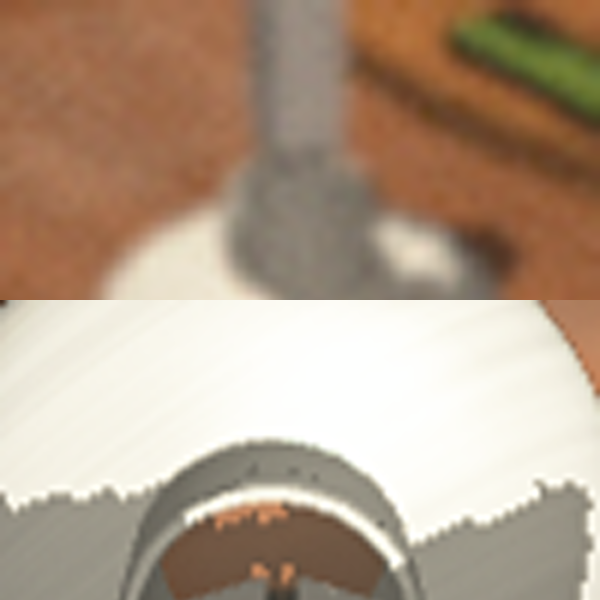

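The scene crop shows the shut fingers ending at or above the rim, around (300,150). In the wrist view the tips show about 19 mm short of the projected TCP. So the physical tips seem higher than the stated TCP. I'll raise, open, and go lower while watching the force.

```bash
python3 -m crank '[{"offset":[0,0,0.03],"spin":0},{"offset":[0,0,0.03],"spin":0},{"offset":[0,0,0.03],"spin":0},{"offset":[0,0,0.03],"spin":0},{"offset":[0,0,0.03],"spin":0},{"offset":[0,0,0.03],"spin":0},{"offset":[0,0,0.03],"spin":0},{"offset":[0,0,0.03],"spin":0}]' 0.7
python3 -m crank '[{"offset":[0,0,0],"spin":0},{"offset":[0,0,-0.01],"spin":0},{"offset":[0,0,-0.02],"spin":0},{"offset":[0,0,-0.03],"spin":0},{"offset":[0,0,-0.033],"spin":0},{"offset":[0,0,-0.036],"spin":0},{"offset":[0,0,-0.038],"spin":0},{"offset":[0,0,-0.038],"spin":0}]'
python3 - <<'E'
from h import *
st=manip.read_state();p=manip.camera("wrist");save(p,"w5.png",(150,130,370,290),3.4)
E
```

```text
clock: 8.42
eef_pos: [629.3, 141.7, 56.7]
eef_rot: [3.138, 0.005, 2.76]
wrist_force: [-0.1, 0.5, -0.3]
finger_gap: 50.0
clock: 9.08
eef_pos: [629.2, 141.7, 18.3]
eef_rot: [3.138, 0.005, 2.76]
wrist_force: [0.1, 0.9, 0.1]
finger_gap: 66.1
```

View pics/w5.png

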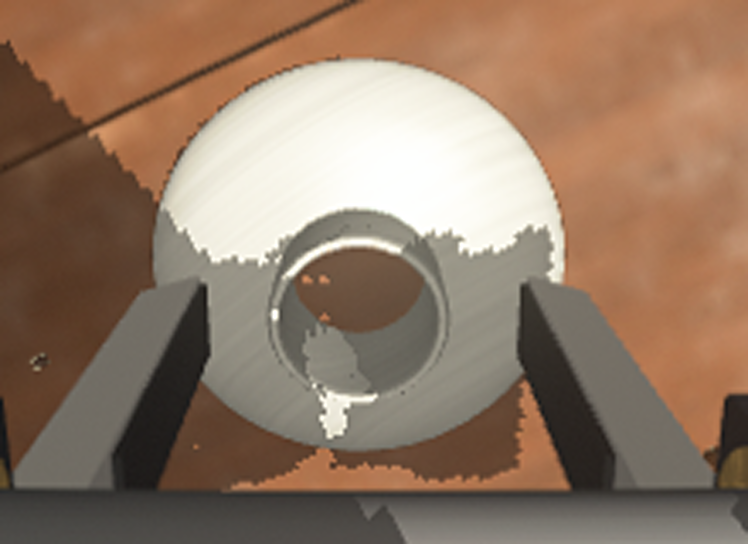

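The pad tips span rows 213–234 in the full image, which matches pads ending about 19–20 mm behind the stated TCP. The tips are now at z≈38, so I can lower 12 mm more and close.

```bash
python3 -m crank '[{"offset":[0,0,-0.003],"spin":0},{"offset":[0,0,-0.006],"spin":0},{"offset":[0,0,-0.009],"spin":0},{"offset":[0,0,-0.012],"spin":0},{"offset":[0,0,-0.012],"spin":0},{"offset":[0,0,-0.012],"spin":0},{"offset":[0,0,-0.012],"spin":0},{"offset":[0,0,-0.012],"spin":0}]' 0.5
python3 -m crank '[{"offset":[0,0,0],"spin":0},{"offset":[0,0,0],"spin":0},{"offset":[0,0,0],"spin":0},{"offset":[0,0,0],"spin":0},{"offset":[0,0,0],"spin":0},{"offset":[0,0,0],"spin":0},{"offset":[0,0,0],"spin":0},{"offset":[0,0,0],"spin":0}]' 0 25
```

```text
clock: 9.8
eef_pos: [629.4, 141.8, 6.9]
eef_rot: [3.138, 0.005, 2.76]
wrist_force: [-0.3, 0.3, 1.0]
finger_gap: 46.9
clock: 10.47
eef_pos: [629.5, 141.7, 7.0]
eef_rot: [3.138, 0.006, 2.76]
wrist_force: [-0.5, -1.4, 3.6]
finger_gap: 37.1
```

Gripped at 37 mm. Lifting and carrying to a vantage from which the hub can be seen past the tier.

```bash
python3 -m crank '[{"offset":[0,0,0.02],"spin":0},{"offset":[0,0,0.05],"spin":0},{"offset":[0,0,0.09],"spin":0},{"offset":[0,0,0.13],"spin":0},{"offset":[0,0,0.17],"spin":0},{"offset":[0,0,0.185],"spin":0},{"offset":[0,-0.02,0.185],"spin":0},{"offset":[0,-0.05,0.185],"spin":0}]'
python3 -m crank '[{"offset":[0,-0.04,0],"spin":0},{"offset":[0,-0.08,0],"spin":0},{"offset":[0,-0.12,0],"spin":0},{"offset":[0,-0.16,0],"spin":0},{"offset":[0.01,-0.2,0],"spin":0},{"offset":[0.01,-0.24,0],"spin":0},{"offset":[0.01,-0.28,0],"spin":0},{"offset":[0.01,-0.32,0],"spin":0}]'
python3 -m crank '[{"offset":[0,0,0],"spin":0},{"offset":[0,0,0],"spin":0},{"offset":[0,0,0],"spin":0},{"offset":[0,0,0],"spin":0},{"offset":[0,0,0],"spin":0},{"offset":[0,0,0],"spin":0},{"offset":[0,0,0],"spin":0},{"offset":[0,0,0],"spin":0}]'
python3 - <<'E'
from h import *
print(manip.hold_point_z)
look("hub",[(19.5,56),(16.5,56)],(530,-184),"w6.png")
E
```

```text
clock: 11.13
eef_pos: [629.6, 93.3, 192.9]
eef_rot: [3.137, 0.007, 2.763]
wrist_force: [1.1, -1.1, -1.9]
finger_gap: 37.4
clock: 11.8
eef_pos: [639.2, -228.5, 192.3]
eef_rot: [3.136, 0.006, 2.763]
wrist_force: [0.5, 1.0, -2.2]
finger_gap: 37.3
clock: 12.47
eef_pos: [639.3, -228.0, 192.4]
eef_rot: [3.136, 0.006, 2.763]
wrist_force: [-0.6, 0.5, -2.3]
finger_gap: 37.3
18.8
hub fit [ 529.3 -185.1] 116.9 tcp [ 639.3 -228.   192.4] yaw 2.763 d [-110.    42.9] F [-0.6  0.5 -2.3] t 12.5 gap 37.3
 single [ 529.3 -184.8]
 single [ 529.1 -185.3]
```

View pics/w6.png

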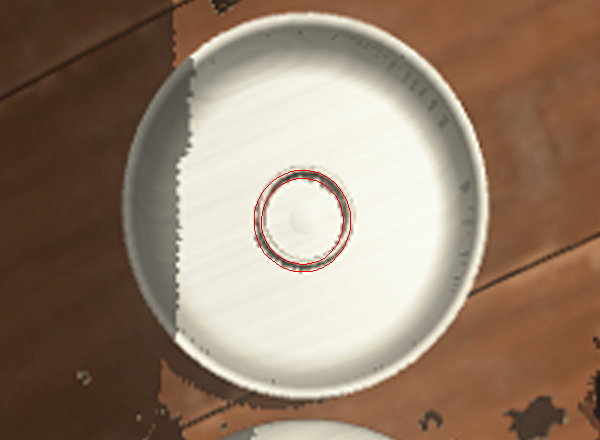

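The bowl is in view with the circles on the hub, and the fit gives (529.3,-185.1). Moving over it, then down to just above the collar.

```bash
python3 -m crank '[{"offset":[-0.04,0.016,0],"spin":0},{"offset":[-0.075,0.03,0],"spin":0},{"offset":[-0.109,0.043,0],"spin":0},{"offset":[-0.109,0.043,-0.03],"spin":0},{"offset":[-0.109,0.043,-0.06],"spin":0},{"offset":[-0.109,0.043,-0.09],"spin":0},{"offset":[-0.109,0.043,-0.11],"spin":0},{"offset":[-0.109,0.043,-0.117],"spin":0}]'
python3 -m crank '[{"offset":[0,0,0],"spin":0},{"offset":[0,0,0],"spin":0},{"offset":[0,0,0],"spin":0},{"offset":[0,0,0],"spin":0},{"offset":[0,0,0],"spin":0},{"offset":[0,0,0],"spin":0},{"offset":[0,0,0],"spin":0},{"offset":[0,0,0],"spin":0}]'
python3 - <<'E'
from h import *
st=manip.read_state();z=st["eef_pos"][2]+37
print(st["eef_pos"])
look("heldrim",[(19.5,z),(16.5,z)],st["eef_pos"][:2])
E
```

```text
clock: 13.18
eef_pos: [528.9, -184.5, 72.5]
eef_rot: [3.136, 0.002, 2.763]
wrist_force: [-0.3, 0.2, -2.4]
finger_gap: 37.2
clock: 13.85
eef_pos: [529.0, -184.5, 72.7]
eef_rot: [3.136, 0.002, 2.763]
wrist_force: [-0.2, 0.2, -2.3]
finger_gap: 37.3
[ 528.965972   -184.53743658   72.72938202]
heldrim fit [ 528.8 -183.8] 62.8 tcp [ 529.  -184.5   72.7] yaw 2.763 d [-0.2  0.7] F [-0.2  0.2 -2.3] t 13.8 gap 37.3
 single [ 525.5 -181.5]
 single [ 528.5 -183.8]
```

```bash
python3 -m crank '[{"offset":[0.001,-0.001,-0.003],"spin":0},{"offset":[0.001,-0.001,-0.006],"spin":0},{"offset":[0.001,-0.001,-0.009],"spin":0},{"offset":[0.001,-0.001,-0.011],"spin":0},{"offset":[0.001,-0.001,-0.012],"spin":0},{"offset":[0.001,-0.001,-0.013],"spin":0},{"offset":[0.001,-0.001,-0.013],"spin":0},{"offset":[0.001,-0.001,-0.013],"spin":0}]'
```

```text
clock: 14.57
eef_pos: [530.0, -185.5, 59.7]
eef_rot: [3.136, 0.002, 2.763]
wrist_force: [0.1, 0.4, -1.5]
finger_gap: 37.2
```

```bash
python3 -m crank '[{"offset":[0,0,-0.002],"spin":0},{"offset":[0,0,-0.004],"spin":0},{"offset":[0,0,-0.005],"spin":0},{"offset":[0,0,-0.006],"spin":0},{"offset":[0,0,-0.007],"spin":0},{"offset":[0,0,-0.007],"spin":0},{"offset":[0,0,-0.007],"spin":0},{"offset":[0,0,-0.007],"spin":0}]'
```

```text
clock: 15.23
eef_pos: [529.9, -185.5, 53.5]
eef_rot: [3.136, 0.002, 2.763]
wrist_force: [-4.9, 2.4, 8.9]
finger_gap: 37.2
```

It bottomed at the expected height (8.9 N). Releasing, rising and checking.

```bash
python3 -m crank '[{"offset":[0,0,0],"spin":0},{"offset":[0,0,0],"spin":0},{"offset":[0,0,0],"spin":0},{"offset":[0,0,0],"spin":0},{"offset":[0,0,0],"spin":0},{"offset":[0,0,0],"spin":0},{"offset":[0,0,0],"spin":0},{"offset":[0,0,0],"spin":0}]' 0.6
python3 -m crank '[{"offset":[0,0,0.02],"spin":0},{"offset":[0,0,0.05],"spin":0},{"offset":[0,0,0.09],"spin":0},{"offset":[0,0,0.12],"spin":0},{"offset":[0,0,0.12],"spin":0},{"offset":[0,0,0.12],"spin":0},{"offset":[0,0,0.12],"spin":0},{"offset":[0,0,0.12],"spin":0}]'
python3 - <<'E'
from h import *
for z in (90,94,100): look("z%d"%z,[(19.5,z),(16.5,z)],(529.5,-185),"w7.png" if z==90 else None)
E
```

```text
clock: 15.9
eef_pos: [529.9, -185.5, 53.5]
eef_rot: [3.136, 0.002, 2.763]
wrist_force: [-0.4, -0.1, 0.6]
finger_gap: 56.5
clock: 16.57
eef_pos: [529.3, -185.3, 171.9]
eef_rot: [3.136, -0.0, 2.763]
wrist_force: [0.7, 0.9, 0.6]
finger_gap: 56.4
z90 fit [ 525.4 -183.2] 79.7 tcp [ 529.3 -185.3  171.9] yaw 2.763 d [-3.9  2.1] F [0.7 0.9 0.6] t 16.6 gap 56.4
 single [ 525.1 -183.4]
 single [ 522.6 -180.9]
z94 fit [ 524.8 -182.8] 81.0 tcp [ 529.4 -185.3  172. ] yaw 2.763 d [-4.5  2.5] F [-0.2  0.2 -0.2] t 16.6 gap 56.2
 single [ 524.4 -183.3]
 single [ 521.8 -180.9]
z100 fit [ 523.9 -182.6] 81.4 tcp [ 529.5 -185.3  172.2] yaw 2.763 d [-5.6  2.7] F [ 0.1 -1.   0.6] t 16.7 gap 56.5
 single [ 523.3 -183.2]
 single [ 520.8 -180.9]
```

View pics/w7.png

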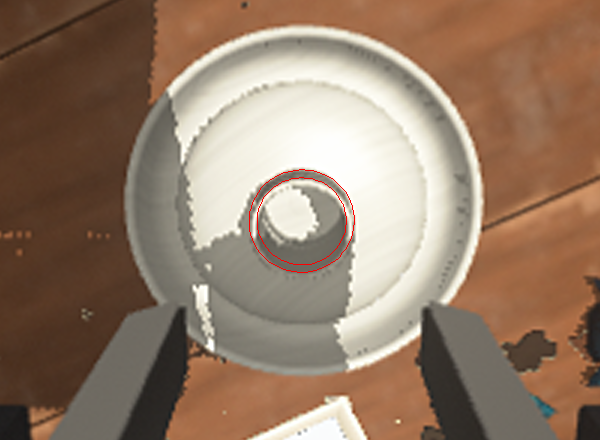

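This fit caught the neck's outer wall. The real rim is lower in the picture (bore top edge at about (303,183)), which puts it at about (529.7,-185.1). That is concentric with the bowl. Together with the contact height, the large tier is home. Next is the middle tier.

```bash
python3 -m crank '[{"offset":[0,0.04,0],"spin":0},{"offset":[0,0.08,0],"spin":0},{"offset":[0,0.12,0],"spin":0},{"offset":[0,0.16,0],"spin":0},{"offset":[0,0.2,0],"spin":0},{"offset":[0,0.24,0],"spin":0},{"offset":[0,0.28,0],"spin":0},{"offset":[0,0.32,0],"spin":0}]'
python3 -m crank '[{"offset":[0,0.04,0],"spin":0},{"offset":[0,0.08,0],"spin":0},{"offset":[0,0.12,0],"spin":0},{"offset":[0,0.16,0],"spin":0},{"offset":[0,0.188,-0.03],"spin":0},{"offset":[0,0.188,-0.06],"spin":0},{"offset":[0,0.188,-0.06],"spin":0},{"offset":[0,0.188,-0.06],"spin":0}]'
python3 - <<'E'
from h import *
c,p,st=look("mid",[(19.5,44),(16.5,44)],(530,323),"w8.png")
for d in manip.search_frame(p,"tier_middle"): print(np.round(d["location"]),round(d["conf"],2))
E
```

```text
clock: 17.38
eef_pos: [529.1, 136.6, 172.0]
eef_rot: [3.137, 0.0, 2.763]
wrist_force: [1.2, -0.6, 0.4]
finger_gap: 56.2
clock: 18.05
eef_pos: [528.4, 324.0, 110.9]
eef_rot: [3.139, -0.002, 2.763]
wrist_force: [-0.3, -0.4, 0.9]
finger_gap: 56.7
mid fit [531.7 326.3] 90.3 tcp [528.4 324.  110.9] yaw 2.763 d [3.3 2.3] F [-0.3 -0.4  0.9] t 18.1 gap 56.7
 single [528.2 327.4]
 single [531.4 326.2]
[527. 327.  14.] 0.71
```

View pics/w8.png

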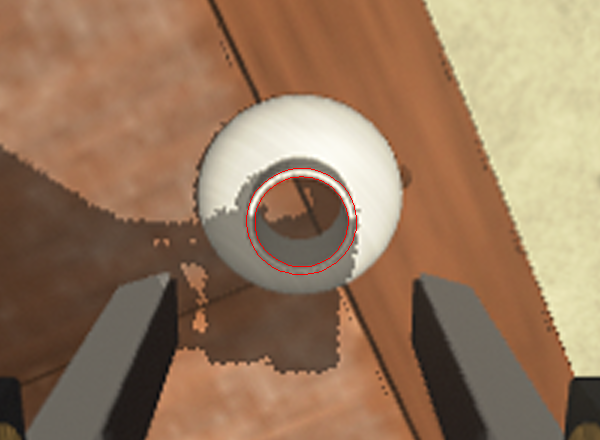

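The circles sit on the rim of the middle tier at (531.7,326.3). Descending and gripping.

```bash
python3 -m crank '[{"offset":[0.003,0.002,-0.03],"spin":0},{"offset":[0.003,0.002,-0.06],"spin":0},{"offset":[0.003,0.002,-0.08],"spin":0},{"offset":[0.003,0.002,-0.09],"spin":0},{"offset":[0.003,0.002,-0.098],"spin":0},{"offset":[0.003,0.002,-0.104],"spin":0},{"offset":[0.003,0.002,-0.104],"spin":0},{"offset":[0.003,0.002,-0.104],"spin":0}]'
python3 - <<'E'
from h import *
look("mid",[(19.5,44),(16.5,44)],(532,326))
E
python3 -m crank '[{"offset":[0,0,0],"spin":0},{"offset":[0,0,0],"spin":0},{"offset":[0,0,0],"spin":0},{"offset":[0,0,0],"spin":0},{"offset":[0,0,0],"spin":0},{"offset":[0,0,0],"spin":0},{"offset":[0,0,0],"spin":0},{"offset":[0,0,0],"spin":0}]' 0 25
```

```text
clock: 18.82
eef_pos: [533.6, 326.3, 11.1]
eef_rot: [3.134, 0.002, 2.762]
wrist_force: [-0.5, 0.8, -0.7]
finger_gap: 56.5
mid fit [531.4 326. ] 91.3 tcp [533.6 326.3  11.1] yaw 2.762 d [-2.1 -0.3] F [-0.5  0.8 -0.7] t 18.8 gap 56.5
 single [534.4 326.4]
 single [531.2 326.1]
clock: 19.53
eef_pos: [533.8, 326.4, 11.7]
eef_rot: [3.134, 0.003, 2.762]
wrist_force: [-0.9, -1.6, 5.8]
finger_gap: 37.1
```

```bash
python3 -m crank '[{"offset":[0,0,0.02],"spin":0},{"offset":[0,0,0.06],"spin":0},{"offset":[0,0,0.1],"spin":0},{"offset":[0,0,0.14],"spin":0},{"offset":[0,-0.01,0.18],"spin":0},{"offset":[0,-0.04,0.18],"spin":0},{"offset":[0,-0.08,0.18],"spin":0},{"offset":[0,-0.12,0.18],"spin":0}]'
python3 -m crank '[{"offset":[0,-0.04,0],"spin":0},{"offset":[0,-0.08,0],"spin":0},{"offset":[0,-0.12,0],"spin":0},{"offset":[0,-0.16,0],"spin":0},{"offset":[0,-0.2,0],"spin":0},{"offset":[0,-0.24,0],"spin":0},{"offset":[0,-0.28,0],"spin":0},{"offset":[0,-0.32,0],"spin":0}]'
```

```text
clock: 20.2
eef_pos: [533.3, 205.5, 191.8]
eef_rot: [3.133, 0.003, 2.764]
wrist_force: [1.2, -0.3, -1.4]
finger_gap: 37.0
clock: 20.87
eef_pos: [532.9, -116.3, 191.7]
eef_rot: [3.133, 0.003, 2.764]
wrist_force: [0.7, -0.4, -0.9]
finger_gap: 37.2
```

```bash
python3 -m crank '[{"offset":[0,-0.035,0],"spin":0},{"offset":[-0.0015,-0.0695,0],"spin":0},{"offset":[-0.0015,-0.0695,-0.02],"spin":0},{"offset":[-0.0015,-0.0695,-0.05],"spin":0},{"offset":[-0.0015,-0.0695,-0.07],"spin":0},{"offset":[-0.0015,-0.0695,-0.077],"spin":0},{"offset":[-0.0015,-0.0695,-0.077],"spin":0},{"offset":[-0.0015,-0.0695,-0.077],"spin":0}]'
python3 - <<'E'
from h import *
st=manip.read_state();z=st["eef_pos"][2]+32.3
c,p,st=look("heldrim",[(19.5,z),(16.5,z)],st["eef_pos"][:2])
E
```

```text
clock: 21.53
eef_pos: [531.8, -185.8, 115.6]
eef_rot: [3.133, 0.004, 2.764]
wrist_force: [0.7, 0.4, -0.9]
finger_gap: 37.1
heldrim fit [ 530.  -184.6] 83.1 tcp [ 531.8 -185.8  115.6] yaw 2.764 d [-1.7  1.2] F [ 0.7  0.4 -0.9] t 21.5 gap 37.1
 single [ 532.2 -185.4]
 single [ 529.8 -184.6]
```

```bash
python3 -m crank '[{"offset":[-0.0006,-0.0003,-0.004],"spin":0},{"offset":[-0.0006,-0.0003,-0.008],"spin":0},{"offset":[-0.0006,-0.0003,-0.011],"spin":0},{"offset":[-0.0006,-0.0003,-0.014],"spin":0},{"offset":[-0.0006,-0.0003,-0.016],"spin":0},{"offset":[-0.0006,-0.0003,-0.0175],"spin":0},{"offset":[-0.0006,-0.0003,-0.0175],"spin":0},{"offset":[-0.0006,-0.0003,-0.0175],"spin":0}]'
```

```text
clock: 22.25
eef_pos: [531.5, -186.2, 98.6]
eef_rot: [3.133, 0.005, 2.764]
wrist_force: [0.2, 0.3, -1.2]
finger_gap: 37.0
```

No contact below the collar top, so the socket is over the collar. Lowering to home (91.7).

```bash
python3 -m crank '[{"offset":[0,0,-0.002],"spin":0},{"offset":[0,0,-0.004],"spin":0},{"offset":[0,0,-0.005],"spin":0},{"offset":[0,0,-0.006],"spin":0},{"offset":[0,0,-0.007],"spin":0},{"offset":[0,0,-0.0075],"spin":0},{"offset":[0,0,-0.0075],"spin":0},{"offset":[0,0,-0.0075],"spin":0}]'
```

```text
clock: 22.92
eef_pos: [532.0, -186.4, 92.1]
eef_rot: [3.133, 0.007, 2.764]
wrist_force: [-0.4, 0.9, 6.1]
finger_gap: 37.1
```

```bash
python3 -m crank '[{"offset":[0,0,0],"spin":0},{"offset":[0,0,0],"spin":0},{"offset":[0,0,0],"spin":0},{"offset":[0,0,0],"spin":0},{"offset":[0,0,0],"spin":0},{"offset":[0,0,0],"spin":0},{"offset":[0,0,0],"spin":0},{"offset":[0,0,0],"spin":0}]' 0.6
python3 -m crank '[{"offset":[0,0,0.02],"spin":0},{"offset":[0,0,0.05],"spin":0},{"offset":[0,0,0.09],"spin":0},{"offset":[0,0,0.1],"spin":0},{"offset":[0,0,0.1],"spin":0},{"offset":[0,0,0.1],"spin":0},{"offset":[0,0,0.1],"spin":0},{"offset":[0,0,0.1],"spin":0}]'
python3 - <<'E'
from h import *
c,p,st=look("rim2",[(19.5,124),(16.5,124)],(529.5,-185));save(p,"w9.png",(150,120,370,290),3.4)
look("rim2",[(16.5,124)],(529.5,-185))
E
python3 -m crank '[{"offset":[0.005,0.04,0],"spin":0},{"offset":[0.01,0.08,0],"spin":0},{"offset":[0.02,0.12,0],"spin":0},{"offset":[0.03,0.16,0],"spin":0},{"offset":[0.041,0.2,0],"spin":0},{"offset":[0.041,0.2,-0.04],"spin":0},{"offset":[0.041,0.2,-0.08],"spin":0},{"offset":[0.041,0.2,-0.082],"spin":0}]'
python3 - <<'E'
from h import *
c,p,st=look("small",[(19.5,44),(16.5,44)],(571,13),"w10.png")
for d in manip.search_frame(p,"tier_small"): print(np.round(d["location"]),round(d["conf"],2))
E
```

```text
clock: 23.58
eef_pos: [532.0, -186.4, 92.0]
eef_rot: [3.133, 0.007, 2.764]
wrist_force: [0.6, 0.2, 0.7]
finger_gap: 56.6
clock: 24.25
eef_pos: [531.5, -186.2, 190.4]
eef_rot: [3.133, 0.004, 2.764]
wrist_force: [-0.5, -0.6, 0.9]
finger_gap: 56.5
rim2 fit [ 527.2 -184. ] 80.7 tcp [ 531.5 -186.2  190.4] yaw 2.764 d [-4.3  2.2] F [-0.5 -0.6  0.9] t 24.2 gap 56.5
 single [ 526.9 -184. ]
 single [ 530.3 -185.3]
rim2 fit [ 530.4 -185.2] 46.2 tcp [ 531.6 -186.2  190.6] yaw 2.764 d [-1.2  1. ] F [-0.3  0.1 -0.1] t 24.3 gap 56.5
 single [ 530.4 -185.2]
 single [ 530.4 -185.2]
clock: 25.02
eef_pos: [569.1, 14.6, 101.6]
eef_rot: [3.137, -0.005, 2.766]
wrist_force: [-0.5, -0.4, -1.8]
finger_gap: 56.2
small fit [573.3  12.8] 105.1 tcp [569.1  14.6 101.6] yaw 2.766 d [ 4.2 -1.8] F [-0.5 -0.4 -1.8] t 25.0 gap 56.2
 single [573.5  12.7]
 single [573.2  12.9]
[565.  12.  19.] 0.75
```

View pics/w10.png

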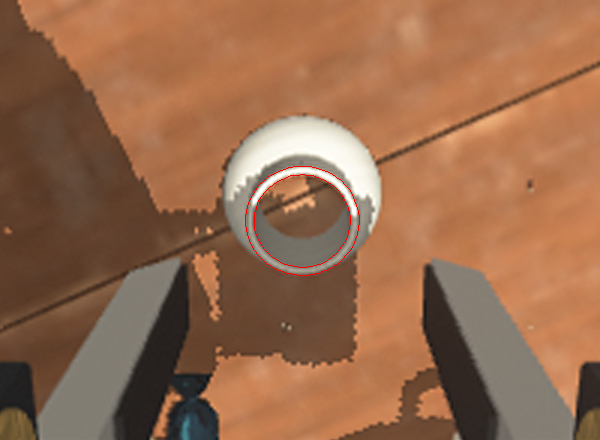

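The small tier is well fitted at (573.3,12.8). The bore circle of the placed middle tier fits at (530.4,-185.2), concentric with the hub. Descending and gripping.

```bash
python3 -m crank '[{"offset":[0.003,-0.002,-0.03],"spin":0},{"offset":[0.003,-0.002,-0.055],"spin":0},{"offset":[0.003,-0.002,-0.075],"spin":0},{"offset":[0.003,-0.002,-0.085],"spin":0},{"offset":[0.003,-0.002,-0.092],"spin":0},{"offset":[0.003,-0.002,-0.094],"spin":0},{"offset":[0.003,-0.002,-0.094],"spin":0},{"offset":[0.003,-0.002,-0.094],"spin":0}]'
python3 - <<'E'
from h import *
look("small",[(19.5,44),(16.5,44)],(573,13))
E
python3 -m crank '[{"offset":[0,0,0],"spin":0},{"offset":[0,0,0],"spin":0},{"offset":[0,0,0],"spin":0},{"offset":[0,0,0],"spin":0},{"offset":[0,0,0],"spin":0},{"offset":[0,0,0],"spin":0},{"offset":[0,0,0],"spin":0},{"offset":[0,0,0],"spin":0}]' 0 25
```

```text
clock: 25.78
eef_pos: [576.0, 11.5, 15.9]
eef_rot: [3.133, 0.004, 2.764]
wrist_force: [0.7, 0.0, 1.5]
finger_gap: 56.4
small fit [573.2  12.8] 123.1 tcp [576.   11.5  15.9] yaw 2.764 d [-2.8  1.3] F [0.7 0.  1.5] t 25.8 gap 56.4
 single [573.4  13.2]
 single [573.2  12.8]
clock: 26.5
eef_pos: [576.1, 11.4, 16.1]
eef_rot: [3.133, 0.005, 2.764]
wrist_force: [-1.8, -1.5, 5.2]
finger_gap: 35.8
```

The grip is shallow and 3 mm off along the tool x axis, so I'll re-grip lower and centred.

```bash
python3 -m crank '[{"offset":[0,0,0],"spin":0},{"offset":[0,0,0],"spin":0},{"offset":[0,0,0],"spin":0},{"offset":[0,0,0],"spin":0},{"offset":[-0.0028,0.0013,-0.004],"spin":0},{"offset":[-0.0028,0.0013,-0.008],"spin":0},{"offset":[-0.0028,0.0013,-0.008],"spin":0},{"offset":[-0.0028,0.0013,-0.008],"spin":0}]' 0.55
python3 - <<'E'
from h import *
look("small",[(19.5,44),(16.5,44)],(573,13))
E
python3 -m crank '[{"offset":[0,0,0],"spin":0},{"offset":[0,0,0],"spin":0},{"offset":[0,0,0],"spin":0},{"offset":[0,0,0],"spin":0},{"offset":[0,0,0],"spin":0},{"offset":[0,0,0],"spin":0},{"offset":[0,0,0],"spin":0},{"offset":[0,0,0],"spin":0}]' 0 25
```

```text
clock: 27.17
eef_pos: [573.1, 12.8, 7.7]
eef_rot: [3.133, 0.004, 2.764]
wrist_force: [0.2, -0.1, -0.1]
finger_gap: 52.2
small fit [573.3  13.2] 104.8 tcp [573.1  12.8   7.7] yaw 2.764 d [0.2 0.4] F [ 0.2 -0.1 -0.1] t 27.2 gap 52.2
 single [573.4  13.4]
 single [573.2  13.1]
clock: 27.88
eef_pos: [573.3, 12.7, 8.0]
eef_rot: [3.133, 0.005, 2.764]
wrist_force: [-0.1, 0.4, 1.1]
finger_gap: 37.2
```

```bash
python3 -m crank '[{"offset":[0,0,0.02],"spin":0},{"offset":[0,0,0.06],"spin":0},{"offset":[0,0,0.1],"spin":0},{"offset":[0,0,0.14],"spin":0},{"offset":[0,0,0.18],"spin":0},{"offset":[0,-0.01,0.19],"spin":0},{"offset":[-0.01,-0.04,0.19],"spin":0},{"offset":[-0.02,-0.08,0.19],"spin":0}]'
python3 -m crank '[{"offset":[-0.005,-0.04,0],"spin":0},{"offset":[-0.015,-0.08,0],"spin":0},{"offset":[-0.023,-0.118,0],"spin":0},{"offset":[-0.023,-0.118,-0.02],"spin":0},{"offset":[-0.023,-0.118,-0.04],"spin":0},{"offset":[-0.023,-0.118,-0.05],"spin":0},{"offset":[-0.023,-0.118,-0.05],"spin":0},{"offset":[-0.023,-0.118,-0.05],"spin":0}]'
python3 - <<'E'
from h import *
st=manip.read_state();z=st["eef_pos"][2]+36
c,p,st=look("heldrim",[(19.5,z),(16.5,z)],st["eef_pos"][:2])
E
```

```text
clock: 28.55
eef_pos: [553.3, -66.6, 198.5]
eef_rot: [3.133, 0.006, 2.767]
wrist_force: [0.4, -0.5, -1.1]
finger_gap: 37.4
clock: 29.22
eef_pos: [530.4, -184.3, 148.6]
eef_rot: [3.133, 0.005, 2.768]
wrist_force: [0.8, -0.2, 0.2]
finger_gap: 37.5
heldrim fit [ 530.5 -183.9] 68.0 tcp [ 530.4 -184.3  148.6] yaw 2.768 d [0.1 0.4] F [ 0.8 -0.2  0.2] t 29.2 gap 37.5
 single [ 530.4 -183.9]
 single [ 530.8 -184. ]
```

```bash
python3 -m crank '[{"offset":[-0.0003,-0.0011,-0.004],"spin":0},{"offset":[-0.0003,-0.0011,-0.008],"spin":0},{"offset":[-0.0003,-0.0011,-0.012],"spin":0},{"offset":[-0.0003,-0.0011,-0.015],"spin":0},{"offset":[-0.0003,-0.0011,-0.018],"spin":0},{"offset":[-0.0003,-0.0011,-0.0205],"spin":0},{"offset":[-0.0003,-0.0011,-0.0205],"spin":0},{"offset":[-0.0003,-0.0011,-0.0205],"spin":0}]'
```

```text
clock: 29.93
eef_pos: [530.4, -185.5, 128.8]
eef_rot: [3.133, 0.006, 2.768]
wrist_force: [0.4, -0.3, -0.8]
finger_gap: 37.2
```

```bash
python3 -m crank '[{"offset":[0,0,-0.002],"spin":0},{"offset":[0,0,-0.003],"spin":0},{"offset":[0,0,-0.004],"spin":0},{"offset":[0,0,-0.005],"spin":0},{"offset":[0,0,-0.006],"spin":0},{"offset":[0,0,-0.0065],"spin":0},{"offset":[0,0,-0.0065],"spin":0},{"offset":[0,0,-0.0065],"spin":0}]'
```

```text
clock: 30.6
eef_pos: [530.7, -185.6, 122.8]
eef_rot: [3.133, 0.007, 2.768]
wrist_force: [0.0, -0.8, 4.2]
finger_gap: 37.5
```

```bash
python3 -m crank '[{"offset":[0,0,-0.001],"spin":0},{"offset":[0,0,-0.001],"spin":0},{"offset":[0,0,-0.001],"spin":0},{"offset":[0,0,-0.001],"spin":0},{"offset":[0,0,-0.001],"spin":0},{"offset":[0,0,-0.001],"spin":0},{"offset":[0,0,-0.001],"spin":0},{"offset":[0,0,-0.001],"spin":0}]'
python3 -m crank '[{"offset":[0,0,0],"spin":0},{"offset":[0,0,0],"spin":0},{"offset":[0,0,0],"spin":0},{"offset":[0,0,0],"spin":0},{"offset":[0,0,0],"spin":0},{"offset":[0,0,0],"spin":0},{"offset":[0,0,0],"spin":0},{"offset":[0,0,0],"spin":0}]' 0.6
python3 -m crank '[{"offset":[0,0,0.02],"spin":0},{"offset":[0,0,0.05],"spin":0},{"offset":[0,0,0.09],"spin":0},{"offset":[0,0,0.12],"spin":0},{"offset":[0,0,0.12],"spin":0},{"offset":[0,0,0.12],"spin":0},{"offset":[0,0,0.12],"spin":0},{"offset":[0,0,0.12],"spin":0}]'
python3 - <<'E'
from h import *
c,p,st=look("rim3",[(16.5,158)],(530,-185))
for z in (158,): print(fit(p,st,[(19.5,z),(16.5,z)],(530.3,-185.3),5),fit(p,st,[(19.5,z)],(530.3,-185.3),3))
print(manip.camera("top")["shot"])
for n in ("top","scene"):
  q=manip.camera(n)
  for d in manip.search_frame(q,"auger")[:2]: print(n,np.round(d["location"]),round(d["conf"],2),np.round(proj(q,d["location"])[0],1))
# neck pieces in current wrist view saved
save(p,"w11.png",(150,120,370,290),3.4)
E
```

```text
clock: 31.27
eef_pos: [531.2, -185.8, 122.6]
eef_rot: [3.133, 0.009, 2.768]
wrist_force: [-0.5, 1.1, 8.0]
finger_gap: 37.7
clock: 31.93
eef_pos: [531.2, -185.8, 122.6]
eef_rot: [3.133, 0.009, 2.768]
wrist_force: [0.0, -0.4, 0.9]
finger_gap: 56.5
clock: 32.6
eef_pos: [530.7, -185.6, 241.0]
eef_rot: [3.133, 0.006, 2.768]
wrist_force: [0.5, -0.4, -0.1]
finger_gap: 56.6
rim3 fit [ 531.9 -185.2] 47.4 tcp [ 530.7 -185.6  241. ] yaw 2.768 d [1.2 0.4] F [ 0.5 -0.4 -0.1] t 32.6 gap 56.6
 single [ 531.9 -185.2]
 single [ 531.9 -185.2]
(array([ 531.96423486, -185.12997293]), np.float64(91.25386529695069)) (array([ 532.02137974, -185.06409762]), np.float64(44.04148927370419))
30
top [432. 138.  93.] 0.48 [190.8 211.7]
scene [433. 143. 104.] 0.61 [201.8 143. ]
scene [ 522. -198.  132.] 0.59 [306.1 181.3]
```

View pics/w11.png

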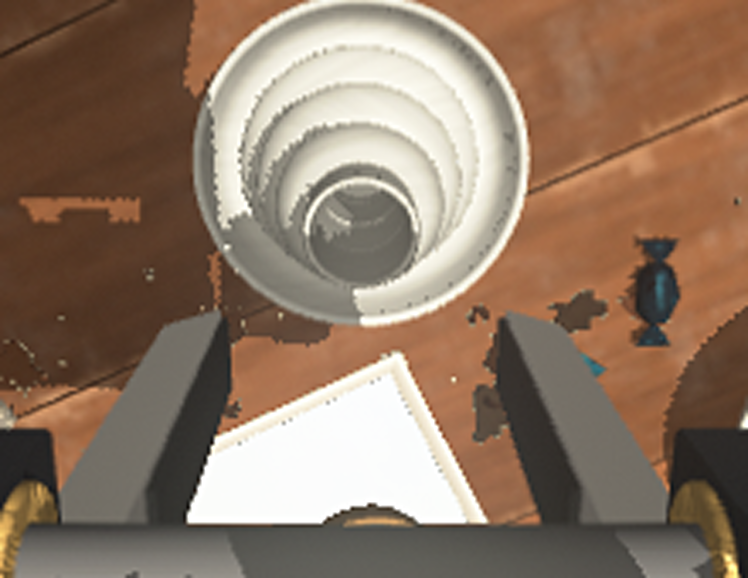

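The three tiers are nested and upright. The top rim, at about (360,233) in the crop, measures (532,-185.1). Now the auger.

```bash
python3 -m crank '[{"offset":[-0.01,0.04,0],"spin":0},{"offset":[-0.02,0.08,0],"spin":0},{"offset":[-0.03,0.12,0],"spin":0},{"offset":[-0.045,0.16,0],"spin":0},{"offset":[-0.06,0.2,0],"spin":0},{"offset":[-0.07,0.24,0],"spin":0},{"offset":[-0.08,0.28,0],"spin":0},{"offset":[-0.09,0.31,0],"spin":0}]'
python3 -m crank '[{"offset":[-0.008,0.018,-0.02],"spin":0},{"offset":[-0.008,0.018,-0.045],"spin":0},{"offset":[-0.008,0.018,-0.045],"spin":0},{"offset":[-0.008,0.018,-0.045],"spin":0},{"offset":[-0.008,0.018,-0.045],"spin":0},{"offset":[-0.008,0.018,-0.045],"spin":0},{"offset":[-0.008,0.018,-0.045],"spin":0},{"offset":[-0.008,0.018,-0.045],"spin":0}]'
cat >> h.py <<'E'
def auger(pic=None,zo=0):
    st=manip.read_state();p=manip.camera("wrist");print("tcp",np.round(st["eef_pos"],1),"F",np.round(st["wrist_force"],1),"t",round(st["clock"],1))
    for d in manip.search_frame(p,"auger")[:2]: print("net",np.round(d["location"],1),round(d["conf"],2),np.round(proj(p,d["location"],st)[0],1))
    for d in manip.masks_of(p,"auger")[:1]:
        ys,xs=np.nonzero(d["mask"]);print("mask",round(d["conf"],2),xs.min(),xs.max(),ys.min(),ys.max())
        for y in range(ys.min(),ys.max()+1,3): r=xs[ys==y];print((y,int(r.min()),int(r.max())),end=" ")
        print()
    return p,st
E
python3 - <<'E'
from h import *
p,st=auger()
g=p["pixels"].mean(2)
for c0 in ((433,141),(437,144)):
  for rr in ([(8,148)],): print(fit(p,st,rr,c0,10))
save(p,"w12.png",(150,100,370,260),3.4)
E
```

```text
clock: 33.57
eef_pos: [440.1, 126.6, 242.3]
eef_rot: [3.132, 0.009, 2.769]
wrist_force: [0.3, 0.3, -0.7]
finger_gap: 56.7
clock: 34.23
eef_pos: [432.5, 144.3, 198.0]
eef_rot: [3.132, 0.009, 2.768]
wrist_force: [-0.4, 0.4, 0.2]
finger_gap: 56.6
tcp [432.5 144.3 198. ] F [-0.4  0.4  0.2] t 34.2
net [431.9 144.4 103.1] 0.68 [254.9 184.3]
mask 0.85 247 268 165 208
(165, 255, 258) (168, 251, 262) (171, 249, 264) (174, 248, 264) (177, 248, 265) (180, 248, 266) (183, 248, 267) (186, 248, 267) (189, 248, 268) (192, 249, 267) (195, 250, 266) (198, 252, 264) (201, 252, 264) (204, 252, 264) (207, 254, 262) 
(array([426.19363076, 146.08654971]), np.float64(42.216727757066856))
(array([426.19363076, 146.08654971]), np.float64(42.216727757066856))
```

```bash
python3 - <<'E'
from h import *
st=manip.read_state();p=manip.camera("wrist");a=p["pixels"].astype(int)
sat=a.max(2)-a.min(2)
print("rows 160-224, cols 242-274: '#'=bright grey,'o'=mid grey,'.'=dark grey,' '=wood")
for y in range(158,226,1): print(y,''.join(' ' if sat[y,x]>45 else ('#' if a[y,x].mean()>190 else 'o' if a[y,x].mean()>110 else '.') for x in range(238,280)))
for X in ((432,144,148),(432,144,110),(432,144,0)): print(X,proj(p,X,st))
E
```

```text
rows 160-224, cols 242-274: '#'=bright grey,'o'=mid grey,'.'=dark grey,' '=wood
158                                           
159                                           
160                                           
161                                           
162                                           
163                                           
164                                           
165                                           
166                 .ooooo                    
167               ..o#oo###o                  
168              .o########o#                 
169             oo##o########o                
170             ooo###########o               
171            ooo#############               
172           .oooo#o#o########               
173           .oooo#############              
174            oo##o##oo########              
175           oo#o#o############              
176           oooo#############o              
177           oooo###oo#o#######              
178           oooo#o############              
179           oooo##o############
[... 1611 characters left out ...]

214                                           
215              .                            
216              ..                           
217              .                            
218                                           
219                                           
220                                           
221                                           
222                                           
223                                           
224                                           
225       ...                                 
(432, 144, 148) [[254.6790397  195.86578371]]
(432, 144, 110) [[254.56837225 186.40098272]]
(432, 144, 0) [[254.36117307 168.62208642]]
```

```bash
python3 - <<'E'
from h import *
st=manip.read_state();p=manip.camera("wrist")
c=unproj(p,(257.5,201.9),148,st)[0];print(c,c-st["eef_pos"])
t=np.linspace(0,2*np.pi,200);uv=proj(p,np.c_[c[0]+8*np.cos(t),c[1]+8*np.sin(t),0*t+148],st);print(uv.min(0),uv.max(0))
uv=proj(p,np.c_[c[0]+13*np.cos(t),c[1]+13*np.sin(t),0*t],st);print("foot",uv.min(0),uv.max(0))
uv=proj(p,np.c_[c[0]+13*np.cos(t),c[1]+13*np.sin(t),0*t+108],st);print("108",uv.min(0),uv.max(0))
E
```

```text
[438.85428469 144.35299513 148.        ] [  6.67442232  -0.14065999 -49.50355642]
[249.51194798 194.22375912] [265.48341756 209.4558676 ]
foot [247.76251603 164.3004204 ] [264.64444277 180.87426271]
108 [245.69311328 180.24171628] [268.35834662 202.09573435]
```

The modelled outlines match the pixels, so the auger is at (438.9,144.4). Shifting over it, then descending.

```bash
python3 -m crank '[{"offset":[0.006,0,0],"spin":0},{"offset":[0.006,0,-0.01],"spin":0},{"offset":[0.006,0,-0.04],"spin":0},{"offset":[0.006,0,-0.07],"spin":0},{"offset":[0.006,0,-0.085],"spin":0},{"offset":[0.006,0,-0.095],"spin":0},{"offset":[0.006,0,-0.1],"spin":0},{"offset":[0.006,0,-0.1],"spin":0}]'
python3 - <<'E'
from h import *
st=manip.read_state();p=manip.camera("wrist");a=p["pixels"].astype(int);sat=a.max(2)-a.min(2)
for y in range(190,242,2): print(y,''.join(' ' if sat[y,x]>45 else ('#' if a[y,x].mean()>190 else 'o' if a[y,x].mean()>110 else '.') for x in range(215,298)))
t=np.linspace(0,2*np.pi,200)
for c in ((438.9,144.4),st["eef_pos"][:2]):
  uv=proj(p,np.c_[c[0]+8*np.cos(t),c[1]+8*np.sin(t),0*t+148],st);print(c,uv.min(0),uv.max(0))
E
```

```text
clock: 35.15
eef_pos: [438.0, 144.5, 96.7]
eef_rot: [3.133, 0.008, 2.768]
wrist_force: [0.5, 0.5, -1.0]
finger_gap: 56.7
190                              oooo##o#################.                             
192                              oooooooooooo####oo#######                             
194                              ooooooooo####o##ooo#oo###                             
196                             .oooooooooooooooooooooooo#.                            
198                             ooooooooooooooooooooooo###o                            
200                             oooooooooooooooooooooooo###.                           
202                             ooooooooooooooooooooooooooo.                           
204                            .oooooooooooooooooooooooooooo                           
206                            ooooooooooooooooooooooooooooo.                          
208                            oooooooooooooooooooooooooooooo                          
210                           .oooooooooooooooooooooooooooooo                          
212        
[... 763 characters left out ...]
               ..
230 ...        .                   .......................                           ..
232 ....                           .............ooo.......                           ..
234 ....                          ......oooooooooooooo....o                          ..
236 ...                           ....ooooooooooooooooo....  .                       ..
238 ..                            ...oooooooooooooooooooo..                           .
240 ..                            ..ooooooooooooooooooooo..                            
(438.9, 144.4) [243.68429295 230.56026639] [269.02956667 253.65881849]
[437.97429647 144.49195625] [243.2669705  229.23100719] [268.65032229 252.4004309 ]
```

```bash
python3 -m crank '[{"offset":[0.0005,0,0],"spin":0},{"offset":[0.0005,0,0],"spin":0},{"offset":[0.0005,0,0],"spin":0},{"offset":[0.0005,0,0],"spin":0},{"offset":[0.0005,0,0],"spin":0},{"offset":[0.0005,0,0],"spin":0},{"offset":[0.0005,0,0],"spin":0},{"offset":[0.0005,0,0],"spin":0}]' 0 25
python3 -m crank '[{"offset":[0,0,0],"spin":0},{"offset":[0,0,0],"spin":0},{"offset":[0,0,0],"spin":0},{"offset":[0,0,0],"spin":0},{"offset":[0,0,0],"spin":0},{"offset":[0,0,0],"spin":0},{"offset":[0,0,0],"spin":0},{"offset":[0,0,0],"spin":0}]'
```

```text
clock: 35.87
eef_pos: [438.9, 144.5, 97.7]
eef_rot: [3.132, 0.009, 2.768]
wrist_force: [-0.1, -0.7, 1.7]
finger_gap: 15.2
clock: 36.53
eef_pos: [438.9, 144.5, 97.8]
eef_rot: [3.132, 0.009, 2.768]
wrist_force: [0.3, -0.9, 1.1]
finger_gap: 15.4
```

```bash
python3 -m crank '[{"offset":[0,0,0.02],"spin":0},{"offset":[0,0,0.05],"spin":0},{"offset":[0,0,0.09],"spin":0},{"offset":[0,0,0.13],"spin":0},{"offset":[0,0,0.165],"spin":0},{"offset":[0,0,0.19],"spin":0},{"offset":[0,0,0.195],"spin":0},{"offset":[0,0,0.195],"spin":0}]'
python3 -m crank '[{"offset":[0.01,-0.04,0],"spin":0},{"offset":[0.02,-0.08,0],"spin":0},{"offset":[0.035,-0.12,0],"spin":0},{"offset":[0.045,-0.16,0],"spin":0},{"offset":[0.06,-0.2,0],"spin":0},{"offset":[0.07,-0.24,0],"spin":0},{"offset":[0.08,-0.28,0],"spin":0},{"offset":[0.09,-0.315,0],"spin":0}]'
python3 -m crank '[{"offset":[0.001,-0.014,0],"spin":0},{"offset":[0.001,-0.014,0],"spin":0},{"offset":[0.001,-0.014,0],"spin":0},{"offset":[0.001,-0.014,0],"spin":0},{"offset":[0.001,-0.014,0],"spin":0},{"offset":[0.001,-0.014,0],"spin":0},{"offset":[0.001,-0.014,0],"spin":0},{"offset":[0.001,-0.014,0],"spin":0}]'
```

```text
clock: 37.2
eef_pos: [439.3, 144.7, 293.6]
eef_rot: [3.131, 0.011, 2.769]
wrist_force: [0.6, 0.0, -1.2]
finger_gap: 15.5
clock: 37.87
eef_pos: [528.9, -172.7, 291.1]
eef_rot: [3.131, 0.008, 2.768]
wrist_force: [0.3, 1.7, -0.2]
finger_gap: 15.3
clock: 38.53
eef_pos: [530.0, -186.1, 291.3]
eef_rot: [3.131, 0.008, 2.769]
wrist_force: [0.3, 0.3, -0.1]
finger_gap: 15.5
```

```bash
python3 -m crank '[{"offset":[0.0008,0.0008,-0.01],"spin":0},{"offset":[0.0008,0.0008,-0.02],"spin":0},{"offset":[0.0008,0.0008,-0.028],"spin":0},{"offset":[0.0008,0.0008,-0.033],"spin":0},{"offset":[0.0008,0.0008,-0.036],"spin":0},{"offset":[0.0008,0.0008,-0.039],"spin":0},{"offset":[0.0008,0.0008,-0.041],"spin":0},{"offset":[0.0008,0.0008,-0.042],"spin":0}]'
```

```text
clock: 39.2
eef_pos: [530.8, -185.4, 249.1]
eef_rot: [3.131, 0.008, 2.769]
wrist_force: [0.2, -0.3, -1.2]
finger_gap: 15.6
```

The foot is 7 mm inside the top bore with no contact force. Continuing down in stages.

```bash
python3 -m crank '[{"offset":[0,0,-0.006],"spin":0},{"offset":[0,0,-0.012],"spin":0},{"offset":[0,0,-0.018],"spin":0},{"offset":[0,0,-0.024],"spin":0},{"offset":[0,0,-0.03],"spin":0},{"offset":[0,0,-0.036],"spin":0},{"offset":[0,0,-0.04],"spin":0},{"offset":[0,0,-0.04],"spin":0}]'
```

```text
clock: 39.87
eef_pos: [530.5, -185.2, 208.1]
eef_rot: [3.131, 0.007, 2.769]
wrist_force: [0.3, 0.7, -0.7]
finger_gap: 15.8
```

```bash
python3 -m crank '[{"offset":[0,0,-0.006],"spin":0},{"offset":[0,0,-0.012],"spin":0},{"offset":[0,0,-0.018],"spin":0},{"offset":[0,0,-0.024],"spin":0},{"offset":[0,0,-0.03],"spin":0},{"offset":[0,0,-0.036],"spin":0},{"offset":[0,0,-0.04],"spin":0},{"offset":[0,0,-0.04],"spin":0}]'
```

```text
clock: 40.53
eef_pos: [530.1, -185.1, 167.0]
eef_rot: [3.131, 0.005, 2.769]
wrist_force: [-0.9, 0.5, -1.6]
finger_gap: 15.2
```

```bash
python3 -m crank '[{"offset":[0,0,-0.006],"spin":0},{"offset":[0,0,-0.011],"spin":0},{"offset":[0,0,-0.015],"spin":0},{"offset":[0,0,-0.018],"spin":0},{"offset":[0,0,-0.02],"spin":0},{"offset":[0,0,-0.0215],"spin":0},{"offset":[0,0,-0.0225],"spin":0},{"offset":[0,0,-0.0225],"spin":0}]'
```

```text
clock: 41.2
eef_pos: [530.1, -185.1, 144.4]
eef_rot: [3.131, 0.005, 2.769]
wrist_force: [-1.2, 0.2, -0.4]
finger_gap: 15.8
```

```bash
python3 -m crank '[{"offset":[0,0,-0.0005],"spin":0},{"offset":[0,0,-0.001],"spin":0},{"offset":[0,0,-0.0015],"spin":0},{"offset":[0,0,-0.0018],"spin":0},{"offset":[0,0,-0.0018],"spin":0},{"offset":[0,0,-0.0018],"spin":0},{"offset":[0,0,-0.0018],"spin":0},{"offset":[0,0,-0.0018],"spin":0}]'
```

```text
clock: 41.87
eef_pos: [530.7, -185.3, 143.8]
eef_rot: [3.131, 0.007, 2.769]
wrist_force: [-0.6, -0.6, 7.9]
finger_gap: 14.8
```

The auger bottomed at exactly the home height (143.8) with 7.9 N. Releasing, then withdrawing straight up and clear.

```bash
python3 -m crank '[{"offset":[0,0,0],"spin":0},{"offset":[0,0,0],"spin":0},{"offset":[0,0,0],"spin":0},{"offset":[0,0,0],"spin":0},{"offset":[0,0,0],"spin":0},{"offset":[0,0,0],"spin":0},{"offset":[0,0,0],"spin":0},{"offset":[0,0,0],"spin":0}]' 0.6
python3 -m crank '[{"offset":[0,0,0.01],"spin":0},{"offset":[0,0,0.03],"spin":0},{"offset":[0,0,0.06],"spin":0},{"offset":[0,0,0.1],"spin":0},{"offset":[0,0,0.13],"spin":0},{"offset":[0,0.03,0.13],"spin":0},{"offset":[0,0.07,0.13],"spin":0},{"offset":[0,0.1,0.13],"spin":0}]'
python3 -m crank '[{"offset":[0,0.04,0],"spin":0},{"offset":[0,0.08,0],"spin":0},{"offset":[0,0.12,0],"spin":0},{"offset":[0,0.16,0],"spin":0},{"offset":[0,0.2,0],"spin":0},{"offset":[0,0.24,0],"spin":0},{"offset":[0,0.24,0],"spin":0},{"offset":[0,0.24,0],"spin":0}]'
python3 - <<'E'
from h import *
p=manip.camera("top");s=manip.camera("scene")
a=cv2.resize(s["pixels"][90:240,240:370,::-1],(520,600),interpolation=cv2.INTER_CUBIC)
def c(u,z):
    t=np.linspace(0,2*np.pi,60);return None
b=cv2.resize(p["pixels"][150:220,270:340,::-1],(280,280),interpolation=cv2.INTER_CUBIC)
d=cv2.resize(p["pixels"][130:270,110:340,::-1],(280,170))
r=np.zeros((600,280,3),np.uint8);r[:280]=b;r[300:470]=d
cv2.imwrite("pics/final.png",np.hstack([a,r]))
for n,z in (("axis46",46),("rim158",158),("top194",194)): print(n,np.round((proj(s,[530,-185,z])[0]-[240,90])*4),np.round((proj(p,[530,-185,z])[0]-[270,150])*4))
for o in ("red_tin","green_tin","wafer_pack"): print(o,[np.round(x["location"]) for x in manip.search_frame(p,o)[:1]])
print(manip.read_state()["clock"],manip.read_state()["eef_pos"])
E
```

```text
clock: 42.53
eef_pos: [530.7, -185.3, 143.7]
eef_rot: [3.131, 0.007, 2.769]
wrist_force: [0.2, 0.5, 0.6]
finger_gap: 56.3
clock: 43.2
eef_pos: [530.4, -83.7, 275.0]
eef_rot: [3.13, 0.008, 2.768]
wrist_force: [0.7, 0.3, 0.2]
finger_gap: 56.4
clock: 43.87
eef_pos: [530.1, 157.9, 275.5]
eef_rot: [3.13, 0.009, 2.771]
wrist_force: [0.5, -1.1, -0.1]
finger_gap: 56.5
axis46 [253. 463.] [125. 128.]
rim158 [263. 315.] [146.  96.]
top194 [266. 264.] [154.  84.]
red_tin []
green_tin [array([ 404., -400.,   60.])]
wafer_pack [array([ 329., -284.,   20.])]
44.1167 [530.59111654 155.13808693 275.29305749]
```

View pics/final.png

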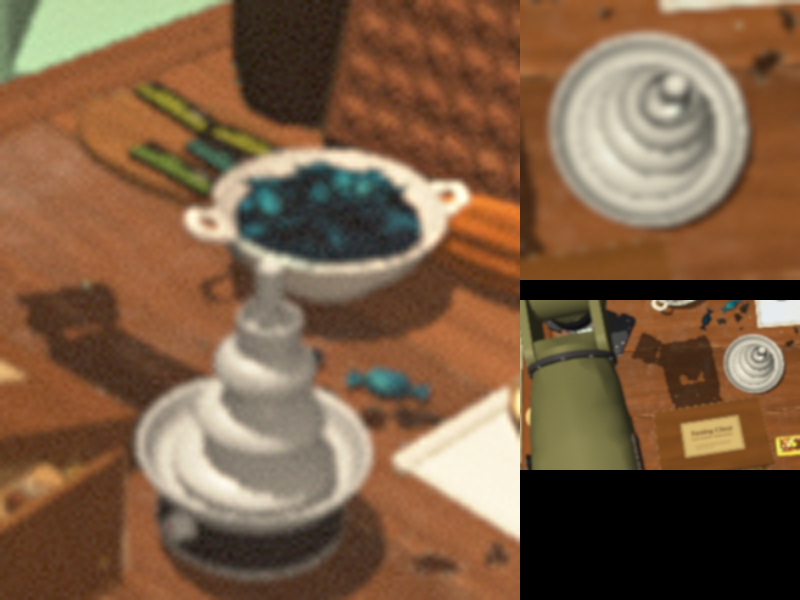

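The tower is complete. The auger grip top is at (268,262), against a predicted (266,264). The collar rim is at about (268,315), against (263,315). Both match the fully-home heights, and nothing is touching. Red tin is just hidden by the arm. Handing in.

```bash
python3 - <<'E'
from h import *
s=manip.camera("scene")
print([np.round(x["location"]) for x in manip.search_frame(s,"red_tin")[:1]],manip.read_state()["qd"].round(3))
print(manip.sign_off())
E
```

```text
[array([381., 312.,  51.])] [ 0.005  0.002 -0.001  0.     0.     0.001]
the job is handed in; nothing more can be done
None
```

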